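# Seat the proud cap and log the tray

### The job

On the white board one brass cap still stands up above the other five: press it gently down with the fingertips until it is fully home like its neighbours. Then press the square key on the counter box gently all the way down to log the tray, and let it come back up. Leave the other caps, the other two keys and the loose things alone, and do not pull up or pick up anything.

Things in the scene. Friction and masses are not known exactly. Their poses are not given: they have to be found in the camera images.
- board: white plastic assembly board, fixed, 180 (x) x 200 (y) x 20 mm; origin at the centre of its underside on the table, z up. The six caps sit on it in two rows of three: at x = -10 and +52, y = -62, 0, +62 mm in its frame; it may be turned up to 0.3 rad. It lies to one side of the robot's centre line, the counter box to the other, either way round
- proud_cap: aluminium collar (40 mm across, 3 mm high) of the brass cap that still stands up; origin at the centre of its underside, on the board's top, z up. Which of the six places it has varies
- proud_pin (a joint): how far that cap has been pressed down, in m: about 0 at the start (head 16 to 21 mm above its collar), 0.020 when fully home, with the head resting on the collar and its top at the height of the other caps; negative if pulled up. It slides stiffly straight down (about 5 N) and stays where it is left; at 0.020 it meets a hard stop
- proud_top (a point): centre of the top of that cap's brass head (head 30 mm across, 10 mm high, flat on top over 25 mm); it goes down with the cap and is 33 mm above the table when fully home
- cap1: neighbouring brass cap, already home: collar 40 mm across and 3 mm high, head 30 mm across, top 13 mm above the origin, which is at the centre of its underside on the board's top; 62 mm from the next cap; to be left alone
- cap2: neighbouring brass cap, already home: collar 40 mm across and 3 mm high, head 30 mm across, top 13 mm above the origin, which is at the centre of its underside on the board's top; 62 mm from the next cap; to be left alone
- cap3: neighbouring brass cap, already home: collar 40 mm across and 3 mm high, head 30 mm across, top 13 mm above the origin, which is at the centre of its underside on the board's top; 62 mm from the next cap; to be left alone
- cap4: neighbouring brass cap, already home: collar 40 mm across and 3 mm high, head 30 mm across, top 13 mm above the origin, which is at the centre of its underside on the board's top; 62 mm from the next cap; to be left alone
- cap5: neighbouring brass cap, already home: collar 40 mm across and 3 mm high, head 30 mm across, top 13 mm above the origin, which is at the centre of its underside on the board's top; 62 mm from the next cap; to be left alone
- counter: grey counter box, fixed, 100 (x) x 145 (y) x 55 mm, with a dark display strip along its long +x edge; origin at the centre of its underside. Three off-white keys stand in a row on its top at y = -45, 0, +45, x = -12 mm in its frame, in an order that varies; it may be turned up to 0.3 rad
- round_key: black bezel (4 mm high) of the round key, 22 mm across; origin at the centre of its underside, on the box's top, axes parallel to the box's; its flat top 12 mm above the origin; to be left alone
- round_key_plunger (a joint): how far the round key, 22 mm across is pressed, in m: 0 up, 0.005 fully down on a hard stop; a spring (1.3 N at first, about 4 N fully down) brings it back up
- square_key: black bezel (4 mm high) of the square key, 23 x 23 mm; origin at the centre of its underside, on the box's top, axes parallel to the box's; the key to press
- square_key_plunger (a joint): how far the square key, 23 x 23 mm is pressed, in m: 0 up, 0.005 fully down on a hard stop; a spring (1.3 N at first, about 4 N fully down) brings it back up
- square_key_top (a point): centre of that key's flat top, 12 mm above the box's top when up; moves with the key
- bar_key: black bezel (4 mm high) of the narrow bar key, 34 (x) x 11 (y) mm; origin at the centre of its underside, on the box's top, axes parallel to the box's; its flat top 12 mm above the origin; to be left alone
- bar_key_plunger (a joint): how far the narrow bar key, 34 (x) x 11 (y) mm is pressed, in m: 0 up, 0.005 fully down on a hard stop; a spring (1.3 N at first, about 4 N fully down) brings it back up
- spare_cap: loose spare brass cap standing on the board's margin nearest the robot, 30 mm across, 30 mm high; origin at the middle of its underside; to be left alone
- gauge_ring: loose steel ring lying on the board's margin nearest the robot, 30 mm across, 12 mm high; origin at the middle of its underside; to be left alone
- jar: loose clear jar with white lid, 56 mm across, 70 mm high; origin at the middle of its underside; to be left alone
- cup: loose steel cup, 64 mm across, 60 mm high; origin at the middle of its underside; to be left alone
- brush: loose hand brush lying down, 160 mm long, along its x axis; origin at the middle of its underside; to be left alone
- weight: loose steel weight, 36 mm across, 35 mm high; origin at the middle of its underside; to be left alone
- dish: loose shallow steel dish, 90 mm across, 25 mm high; origin at the middle of its underside; to be left alone

How it is judged:
On the way, in this order (a step that is already met when the one before it is completed fails the run):
1. the proud cap has been pressed fully home (value of joint proud_pin above 0.0182 m and value of joint square_key_plunger below 0.0015 m), for 0.2 s.
2. then the square key has been pressed all the way down (value of joint proud_pin above 0.0182 m and value of joint square_key_plunger above 0.0038 m), for 0.04 s.
At the end, for the whole second after the job is handed in: the proud cap is home (proud_pin above 0.0182 m, of 0.020), all three keys are up (within 1.5 mm) and every loose thing is within 12 mm of where it stood (all of step 1 and value of joint each of round_key_plunger, bar_key_plunger below 0.0015 m and distance of each of spare_cap, gauge_ring, jar, cup, brush, weight, dish from where it was at the start of the episode below 0.012 m); the robot touches nothing.
It fails at once if the square key is pressed (over 2.5 mm) before the cap is home (value of joint square_key_plunger above 0.0025 m and not (value of joint proud_pin above 0.0182 m)).
It fails at once if a neighbouring cap, the round key or the bar key is touched by the fingers (over 1 N), or either of those keys pressed (over 2 mm) (contact force between the fingers and cap1 above 1 N or contact force between the fingers and cap2 above 1 N or contact force between the fingers and cap3 above 1 N or contact force between the fingers and cap4 above 1 N or contact force between the fingers and cap5 above 1 N or contact force between the fingers and round_key above 1 N or contact force between the fingers and bar_key above 1 N or value of joint any of round_key_plunger, bar_key_plunger above 0.002 m).
It fails at once if the cap or the square key is pressed harder than 35 N (contact force between the fingers and proud_cap above 35 N or contact force between the fingers and square_key above 35 N).
It fails at once if the proud cap is pulled up (more than 5 mm above its joint zero) (value of joint proud_pin below -0.005 m).
It fails at once if a loose thing is moved or lifted more than 12 mm (distance of any of spare_cap, gauge_ring, jar, cup, brush, weight, dish from where it was at the start of the episode above 0.012 m).
It also fails if it takes over 42 s, if anything falls off the work surface, if the arm or the gripper's body presses on something with over 40 N, if the wrist force passes 120 N, or if a joint passes its speed limit or range.

### The arm

A 6-joint arm with a two-finger parallel gripper is mounted at the origin on the work surface. World frame = base frame: x ahead of the robot, y to its left, z up, the work surface at z = 0. Lengths are in m, angles in rad, forces in N, time in s.
With the tool pointing down it reaches from about 0.425 to 0.925 m from the base axis. Payload 12.5 kg.
Tool frame: the origin (TCP) lies on the centre line of the jaws, within the pads' length; the fingertips stand 14 mm ahead of it and the grasp point (between the pads) lies 5 mm behind it; z points along the fingers, y is the line along which they close (so a half turn about z gives the same grasp; the last joint's range is limited). The gripper opens to 85 mm and grips with 20 to 120 N. Pads are 22 mm wide; open, the fingers measure 114 mm over their backs; the gripper's body (76 mm by 85 mm) begins 54 mm behind the grasp point. The pads swing forward as they close: fully open they stand 13 mm farther back than shut.
Start: joints at [-1.39, 0.491, 1.559, -0, 1.092, -0.106], TCP at [0.177, -0.599, 0.245] pointing down, gripper open.
Joint ranges: [-3.1, 3.1], [-0.84, 2.19], [0.05, 2.79], [-1.13, 4.28], [0.06, 2.93], [-2.69, 2.69]. Speed limits (rad/s): [2.22, 2.22, 2.79, 3.14, 3.14, 3.14].

### API

Orientations are given as a unit quaternion [x, y, z, w].
In Python, from station import arm, cams, workorder gives the robot as it stands.
- The arm moves only by the shell command python3 -m handwheel FILE [OPENING], which reads ROWS from the file FILE. ROWS is one flat JSON list of numbers that holds 1 to 12 rows one after another, with no inner brackets; each row has 6 numbers: dx, dy, dz in normalised numbers (1 is 0.3 m), then a rotation vector rx, ry, rz in fractions of the full range, 1 being 2 rad; each row shifts and turns the commanded pose from where the row before left it, along the tool's axes as they then stand; what a row does not reach is not made up. A row lasts 1/12 s, in which the tool goes at most 0.0417 m and 0.125 rad, less where a joint would pass 70% of its speed; a pose out of reach is approached as far as the arm can. OPENING is the opening from 0.0 (shut) to 1.0 (fully open), set as the command begins (- or left out keeps the last). The fingers move at their own pace and stop on an object; the grip force is fixed at half the most. Time passes only in rows, so rows that do not move let the fingers close. It prints the time, the measured TCP pose, the force, the opening and the grip force at its end. A shift or turn number past 1, either way, is cut back to 1. Input that does not fit is refused with a message, and nothing moves.
- arm.state(): the state, without advancing time (a new reading comes with each control period).
- cams.capture(name): name is "side" or "top"; returns a dict with "color" (400x640x3 uint8, blue, green, red), "z_map" (400x640 float32, m along the optical axis (not along the pixel's ray), 0 where there is no reading), "vertical_fov" (degrees; the focal length in pixels is half the picture's height over the tangent of half this angle, whatever the lens; pixels are square), "cx", "cy" (the principal point, pixels), "rvec" (rotation vector, rad) and "tvec" (3), from world to camera coordinates, as OpenCV has them. Camera axes: x right, y down, z forward; pixel columns grow to the right and rows downward; lengths in m; the calibration is good to about 2 mm. A picture is of the moment at which its call begins.
- workorder.sign_off(): hands the job in; it is judged then, once.
The state is a dict: "t": time; "joint_positions": joint angles; "joint_velocities": joint speeds; "joint_efforts": joint torques, N m; "ee_pos": TCP position; "tcp_rot": TCP orientation; "force": force on the tool from outside, world axes, zero at the start; "moment": the same for the moment, N m; "grip_width": opening from 0.0 (shut) to 1.0 (fully open); "finger_force": force on a finger pad.
Only numpy, scipy, OpenCV 4.12 (cv2) and the standard library are available. Lean on these libraries where they do the work, as an engineer would, in place of code of your own. Each camera call takes 0.05 s, during which the arm holds its last target. There are 200 camera calls.

## Working session

There is one attempt and no reset: what is moved stays moved. The work goes in short steps, Python scripts to look and compute and a shell command to move; the robot and the scene stay as the last step left them, time stands still between calls to the robot, and variables do not carry over. Pictures are saved under pics/ and viewed, at most 10 in all, crops included, and the job is handed in when it is done.

```bash
mkdir -p pics
cat > h.py <<'E'
import numpy as np, cv2
from station import arm, cams, workorder
def grab(n):
    d=cams.capture(n); np.savez(f'/tmp/{n}.npz',**d); return d
def load(n): return dict(np.load(f'/tmp/{n}.npz'))
def world(d):
    z=d['z_map']; h,w=z.shape; f=h/2/np.tan(np.radians(d['vertical_fov'])/2)
    u,v=np.meshgrid(np.arange(w),np.arange(h))
    P=np.stack([(u-d['cx'])/f*z,(v-d['cy'])/f*z,z],-1)
    R=cv2.Rodrigues(d['rvec'])[0]
    W=(P-d['tvec'].ravel())@R; W[z==0]=np.nan
    return W
E
python3 - <<'E'
from h import *
for n in('top','side'):
    d=grab(n); cv2.imwrite(f'pics/{n}1.png',d['color']); print({k:v for k,v in d.items() if k not in('color','z_map')})
print(arm.state())
E
```

```text
{'vertical_fov': 42.03475279384306, 'cx': 323.98603692924075, 'cy': 194.49117349283463, 'rvec': array([ 2.13619515, -2.10691602,  0.22463823]), 'tvec': array([-0.02190715,  0.60245751,  1.39403467])}
{'vertical_fov': 55.43969801286836, 'cx': 317.0254004770882, 'cy': 202.07127614973308, 'rvec': array([ 0.22000575, -2.86804661,  1.15691378]), 'tvec': array([0.60812029, 0.12135253, 0.98643124])}
{'t': 0.1, 'joint_positions': array([-1.38959533e+00,  4.91495823e-01,  1.55939806e+00,  1.10816556e-05,
        1.09170003e+00, -1.05567795e-01]), 'joint_velocities': array([-0.00054747, -0.00090029, -0.00010337, -0.00136893,  0.00030405,
        0.00043678]), 'joint_efforts': array([ 3.64134801e-03, -6.19448805e+01, -2.62024873e+01, -7.97868643e-05,
        2.90506483e-03,  4.43879728e-06]), 'ee_pos': array([ 0.1767932 , -0.59927721,  0.24478503]), 'tcp_rot': array([ 9.89738298e-01,  1.42891043e-01, -1.40152776e-05, -5.00454430e-04]), 'force': array([0.13105099, 0.052965  , 0.3891479 ]), 'moment': array([-0.03193141,  0.00462025, -0.00942437]), 'finger_force': 0.0, 'grip_width': 0.9938007356075523}
```

View pics/top1.png

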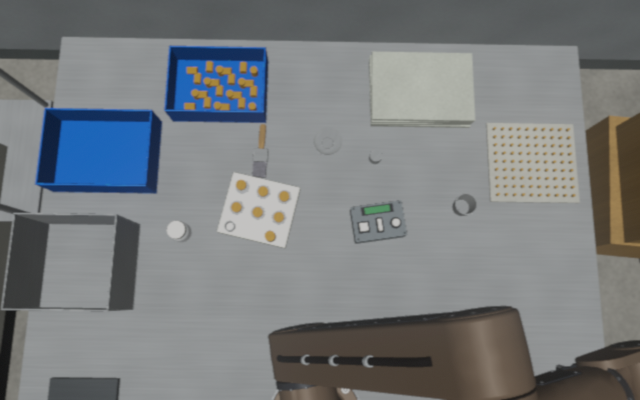

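View pics/side1.png

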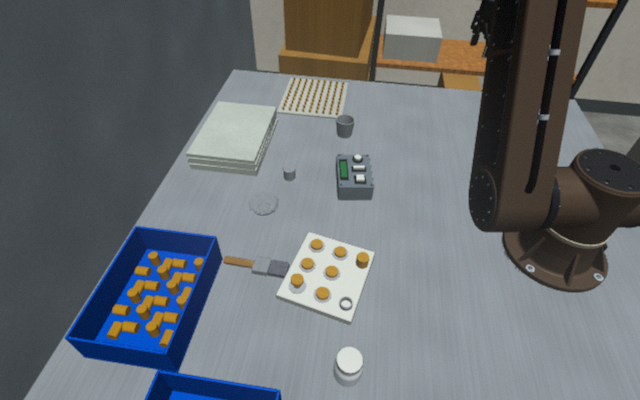

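The top view shows the board at about (258,210), with its caps at (241,185), (263,191), (284,196), (236,207), (257,212) and (278,217). The counter is at (378,222), with the square key at (364,227), bar at (380,225) and round at (396,223). In the side view the cap at (297,281) looks proud, which should be (241,185) in the top view. I'll check that with depth.

Run:
```python
from h import *
out=[]
for n in('top','side'):
    d=load(n); W=world(d); c=d['color']; hsv=cv2.cvtColor(c,cv2.COLOR_BGR2HSV)
    print(n)
    reg=(W[...,0]>.4)&(W[...,0]<.75)&(abs(W[...,1])<.4)
    m=reg&(hsv[...,1]>110)&(hsv[...,0]>8)&(hsv[...,0]<28)&(hsv[...,2]>90)
    k,l,s,ce=cv2.connectedComponentsWithStats(m.astype(np.uint8))
    for i in range(1,k):
        if s[i,4]<20: continue
        p=W[l==i]; zt=np.nanpercentile(p[:,2],90); t=p[p[:,2]>zt-.004]
        print('cap px',ce[i].round(1),s[i,4],'top',np.nanmedian(p[:,2]).round(4),zt.round(4),np.nanmean(t,0).round(4))
    # counter: above z .045
    m=reg&(W[...,2]>.04)&(W[...,2]<.09)&(W[...,1]<-.02)
    k,l,s,ce=cv2.connectedComponentsWithStats(m.astype(np.uint8))
    for i in range(1,k):
        if s[i,4]<20: continue
        p=W[l==i];r=cv2.minAreaRect((p[:,:2]*1000).astype(np.float32)); print('box?',ce[i].round(),s[i,4],r,np.nanmedian(p[:,2]))
    m2=reg&(W[...,2]>.04)&(W[...,2]<.09)&(hsv[...,1]<60)&(hsv[...,2]>170)&(W[...,1]<-.02)
    k,l,s,ce=cv2.connectedComponentsWithStats(m2.astype(np.uint8))
    for i in range(1,k):
        if s[i,4]<10: continue
        p=W[l==i]; r=cv2.minAreaRect((p[:,:2]*1000).astype(np.float32)); print('key',ce[i].round(1),s[i,4],np.nanmedian(p,0).round(4),p.mean(0).round(4),r)
    for y0,x0,y1,x1 in ([(170,210,255,310),(195,340,250,420)] if n=='top' else [(230,270,325,380),(145,325,205,385)]):
        pass
d=load('top');s=load('side')
a=np.hstack([cv2.resize(d['color'][165:255,205:305],None,fx=4,fy=4,interpolation=3),cv2.resize(d['color'][190:250,340:415],(400,360),interpolation=3)])
cv2.imwrite('pics/crop_top.png',a)
```

```text
top
cap px [240.8 184.5] 57 top 0.0522 0.0562 [0.6287 0.222  0.0547]
cap px [262.6 190.9] 58 top 0.0315 0.036 [0.6164 0.1621 0.0347]
cap px [283.6 195.9] 57 top 0.0312 0.0362 [0.6026 0.1006 0.0351]
cap px [236.1 206.8] 59 top 0.0329 0.0373 [0.5671 0.2356 0.0361]
cap px [257.2 211.7] 61 top 0.0324 0.0357 [0.5555 0.1745 0.0341]
cap px [278.4 216.8] 58 top 0.032 0.0366 [0.5414 0.1129 0.0353]
cap px [269.8 235.8] 64 top 0.0495 0.0535 [0.4865 0.1347 0.0522]
box? [457. 204.] 59 ((581.9326782226562, -388.8826904296875), (56.68113327026367, 20.53772735595703), 0.7364938259124756) 0.05743975117987366
box? [378. 221.] 1863 ((532.6729125976562, -164.9573974609375), (100.72369384765625, 146.10874938964844), 8.72021198272705) 0.05520371256861146
key [379.6 224. ] 29 [ 0.5213 -0.1682  0.0644] [ 0.521  -0.1678  0.0653] ((521.3840942382812, -167.84422302246094), (28.918556213378906, 7.032048225402832), 6.432159900665283)
key [395.6 221.8] 35 [ 0.5276 -0.2126  0.0669] [ 0.5278 -0.212   0.0661] ((527.2211303710938, -211.65451049804688), (14.87109375, 17.923337936401367), 88.22554016113281)
key [363.5 
[... 746 characters left out ...]
2334) 0.049577491803397496
box? [355. 173.] 1217 ((528.9404296875, -162.4918212890625), (100.55744171142578, 145.08734130859375), 8.625889778137207) 0.05365458064866449
key [357.4 156.4] 21 [ 0.5264 -0.2121  0.0649] [ 0.5257 -0.2141  0.0639] ((525.5975341796875, -220.19515991210938), (15.050413131713867, 30.332534790039062), 1.4006372690200806)
key [358.5 166. ] 32 [ 0.5193 -0.1694  0.0648] [ 0.5194 -0.174   0.0613] ((519.6654663085938, -177.16708374023438), (30.407575607299805, 27.952335357666016), 7.4038896560668945)
key [360.  176.6] 42 [ 0.512  -0.124   0.0651] [ 0.5119 -0.1265  0.0635] ((513.0751342773438, -131.65147399902344), (20.62858009338379, 38.53139114379883), 10.883472442626953)
```

View pics/crop_top.png

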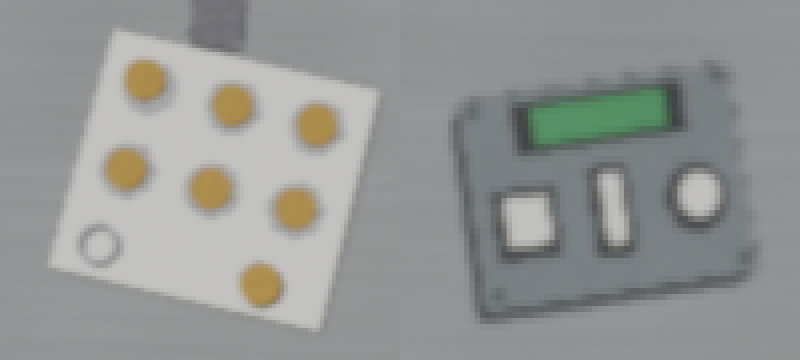

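The crop confirms the white square key is leftmost (about (0.513, -0.124), top z about 0.066). Both views show the proud cap at (0.628, 0.223), top z about 0.051. I'll shut the gripper and travel.

The rows are not in the units I measure in: shifts go in shares of 0.3 m and turns go in shares of 2 rad. I convert before sending: 0.033 m is 0.11, 0.03 m is 0.1.

```bash
echo '[0.1,-0.0667,0,0,0,0,0.11,-0.0767,0,0,0,0,0.11,-0.0767,0,0,0,0,0.11,-0.0767,0,0,0,0,0.11,-0.0767,0,0,0,0,0.11,-0.0767,0,0,0,0,0.11,-0.0767,0,0,0,0,0.11,-0.0767,0,0,0,0,0.11,-0.0767,0,0,0,0,0.11,-0.0767,0,0,0,0,0.11,-0.0767,0,0,0,0,0.11,-0.0767,0,0,0,0]' > mv.in && python3 -m handwheel mv.in 0.0
cat >> h.py <<'E'
from scipy.spatial.transform import Rotation as Ro
def to(x,y,z):
    s=arm.state(); print(s['t'],s['ee_pos'].round(4),'tool delta',Ro.from_quat(s['tcp_rot']).inv().apply(np.array([x,y,z])-s['ee_pos']).round(4),s['grip_width'].round(3),s['force'].round(2))
E
python3 -c "
from h import *
to(.628,.223,.15)"
```

```text
t: 1.1
ee_pos: [0.4774, -0.2246, 0.2452]
tcp_rot: [0.99, 0.143, -0.0, -0.0]
force: [-0.5, -0.8, 0.5]
grip_width: 0.001
finger_force: 0.0Traceback (most recent call last):
  File "<string>", line 3, in <module>
    to(.628,.223,.15)
    ~~^^^^^^^^^^^^^^^
  File "h.py", line 15, in to
    s=arm.state(); print(s['t'],s['ee_pos'].round(4),'tool delta',Ro.from_quat(s['tcp_rot']).inv().apply(np.array([x,y,z])-s['ee_pos']).round(4),s['grip_width'].round(3),s['force'].round(2))
                                                                                                                                                 ^^^^^^^^^^^^^^^^^^^^^
AttributeError: 'float' object has no attribute 'round'
```

```bash
sed -i "s/s\['grip_width'\].round(3)/round(s['grip_width'],3)/" h.py
echo '[0.07,-0.1033,0,0,0,0,0.0733,-0.1067,0,0,0,0,0.0733,-0.1067,0,0,0,0,0.0733,-0.1067,0,0,0,0,0.0733,-0.1067,0,0,0,0,0.0733,-0.1067,0,0,0,0,0.0733,-0.1067,0,0,0,0,0.0733,-0.1067,0,0,0,0,0.0733,-0.1067,0,0,0,0,0.0733,-0.1067,0,0,0,0,0.0667,-0.1,0.0667,0,0,0,0.0333,-0.04,0.0667,0,0,0]' > mv.in && python3 -m handwheel mv.in
echo '[0,0,0.0667,0,0,0,0,0,0.0667,0,0,0,0,0,0,0,0,0]' > mv.in && python3 -m handwheel mv.in
python3 -c "
from h import *
to(.628,.223,.11)"
```

```text
t: 2.1
ee_pos: [0.614, 0.1943, 0.2052]
tcp_rot: [0.99, 0.144, 0.001, -0.0]
force: [0.1, 0.0, -0.3]
grip_width: -0.003
finger_force: 0.0
t: 2.35
ee_pos: [0.6116, 0.1904, 0.1611]
tcp_rot: [0.99, 0.143, -0.003, 0.0]
force: [0.2, -0.7, -0.2]
grip_width: -0.0
finger_force: 0.0
2.35 [0.6116 0.1904 0.1611] tool delta [ 0.0254 -0.0266  0.0509] -0.0 [ 0.24 -0.68 -0.21]
```

Converted, 0.02 m is 0.0667, -0.0135 m is -0.045.

```bash
echo '[0.0433,-0.0433,0.0667,0,0,0,0.04,-0.045,0.0667,0,0,0,0,0,0.0667,0,0,0,0,0,0,0,0,0,0,0,0,0,0,0]' > mv.in && python3 -m handwheel mv.in
python3 - <<'E'
from h import *
to(.628,.223,.065)
a=grab('side');b=grab('top')
cv2.imwrite('pics/near.png',np.hstack([cv2.resize(a['color'][200:320,260:380],None,fx=3,fy=3,interpolation=3),cv2.resize(b['color'][130:250,190:310],None,fx=3,fy=3,interpolation=3)]))
E
```

```text
t: 2.77
ee_pos: [0.6296, 0.2224, 0.1055]
tcp_rot: [0.99, 0.143, -0.001, 0.0]
force: [0.9, -0.7, 0.0]
grip_width: -0.004
finger_force: 0.0
2.7667 [0.6296 0.2224 0.1055] tool delta [-0.0013 -0.001   0.0405] -0.004 [ 0.86 -0.65  0.04]
```

View pics/near.png

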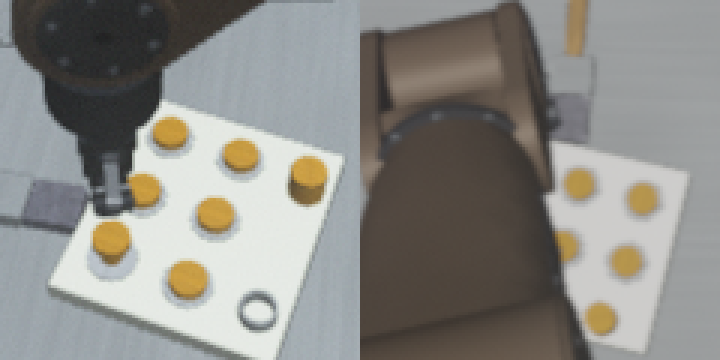

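The side view puts the shut tips at (112,205) in the crop, right above the proud cap at (112,240). I'll go down.

Converted, 0.01 m is 0.0333, -0.001 m is -0.0033.

```bash
echo '[-0.0033,-0.0033,0.0333,0,0,0,0,0,0.0333,0,0,0,0,0,0.0333,0,0,0,0,0,0,0,0,0,0,0,0,0,0,0]' > mv.in && python3 -m handwheel mv.in
echo '[0,0,0.0133,0,0,0,0,0,0.0133,0,0,0,0,0,0.0133,0,0,0,0,0,0,0,0,0]' > mv.in && python3 -m handwheel mv.in
```

```text
t: 3.28
ee_pos: [0.6282, 0.2232, 0.0744]
tcp_rot: [0.99, 0.143, -0.001, 0.0]
force: [0.2, -0.5, 0.4]
grip_width: 0.004
finger_force: 0.0
t: 3.62
ee_pos: [0.6286, 0.2234, 0.0629]
tcp_rot: [0.99, 0.143, 0.0, 0.0]
force: [0.5, 0.1, -0.5]
grip_width: -0.002
finger_force: 0.0
```

Converted, 0.002 m is 0.0067.

```bash
echo '[0,0,0.0067,0,0,0,0,0,0.0067,0,0,0,0,0,0,0,0,0]' > mv.in && python3 -m handwheel mv.in
echo '[0,0,0.0067,0,0,0,0,0,0.0067,0,0,0,0,0,0,0,0,0]' > mv.in && python3 -m handwheel mv.in
echo '[0,0,0.0067,0,0,0,0,0,0.0033,0,0,0,0,0,0,0,0,0,0,0,0,0,0,0]' > mv.in && python3 -m handwheel mv.in
```

```text
t: 3.87
ee_pos: [0.6286, 0.2234, 0.0592]
tcp_rot: [0.99, 0.143, 0.0, 0.0]
force: [0.5, -0.7, 1.5]
grip_width: -0.002
finger_force: 0.5
t: 4.12
ee_pos: [0.6286, 0.2234, 0.0551]
tcp_rot: [0.99, 0.143, 0.0, 0.0]
force: [1.3, 0.4, 1.8]
grip_width: 0.001
finger_force: 0.5
t: 4.45
ee_pos: [0.6286, 0.2234, 0.0521]
tcp_rot: [0.99, 0.143, 0.0, 0.0]
force: [1.3, -0.3, 2.2]
grip_width: 0.005
finger_force: 0.9
```

Converted, 0.001 m is 0.0033.

```bash
for i in 1; do echo '[0,0,0.0033,0,0,0,0,0,0.0033,0,0,0,0,0,0.0033,0,0,0,0,0,0,0,0,0]' > mv.in && python3 -m handwheel mv.in; done
echo '[0,0,0.0033,0,0,0,0,0,0,0,0,0]' > mv.in && python3 -m handwheel mv.in
echo '[0,0,0.0017,0,0,0,0,0,0,0,0,0]' > mv.in && python3 -m handwheel mv.in
```

```text
t: 4.78
ee_pos: [0.6286, 0.2234, 0.0492]
tcp_rot: [0.99, 0.143, 0.0, 0.0]
force: [2.1, 0.5, 2.8]
grip_width: 0.004
finger_force: 1.4
t: 4.95
ee_pos: [0.6286, 0.2234, 0.0482]
tcp_rot: [0.99, 0.143, 0.0, 0.0]
force: [1.5, 0.7, 2.8]
grip_width: -0.004
finger_force: 1.6
t: 5.12
ee_pos: [0.6286, 0.2234, 0.0477]
tcp_rot: [0.99, 0.143, 0.0, 0.0]
force: [2.2, 1.5, 3.5]
grip_width: 0.005
finger_force: 1.8
```

Converted, 0.0005 m is 0.0017.

```bash
echo '[0,0,0.0017,0,0,0,0,0,0,0,0,0]' > mv.in && python3 -m handwheel mv.in
echo '[0,0,0.0013,0,0,0,0,0,0,0,0,0]' > mv.in && python3 -m handwheel mv.in
```

```text
t: 5.28
ee_pos: [0.6286, 0.2234, 0.0472]
tcp_rot: [0.99, 0.143, 0.0, 0.0]
force: [1.8, 0.7, 4.5]
grip_width: 0.006
finger_force: 2.0
t: 5.45
ee_pos: [0.6286, 0.2234, 0.0471]
tcp_rot: [0.99, 0.143, 0.0, 0.0]
force: [1.9, 0.8, 6.2]
grip_width: -0.001
finger_force: 3.0
```

Converted, 0.0003 m is 0.001.

```bash
echo '[0,0,0.001,0,0,0,0,0,0,0,0,0]' > mv.in && python3 -m handwheel mv.in
```

```text
t: 5.62
ee_pos: [0.6286, 0.2234, 0.0471]
tcp_rot: [0.99, 0.143, 0.0, 0.0]
force: [0.9, 1.3, 8.2]
grip_width: 0.001
finger_force: 4.2
```

It stopped at TCP z 0.0471 (tip 0.0331) with force rising, which is the hard stop. One small extra push, then up and a check.

Converted, 0.0006 m is 0.002.

```bash
echo '[0,0,0.002,0,0,0,0,0,0,0,0,0,0,0,0,0,0,0]' > mv.in && python3 -m handwheel mv.in
echo '[0,0,-0.0067,0,0,0,0,0,-0.0333,0,0,0,0,0,-0.0667,0,0,0,0,0,-0.1,0,0,0,0,0,-0.1,0,0,0,0,0,-0.0667,0,0,0,0,0,0,0,0,0]' > mv.in && python3 -m handwheel mv.in
python3 - <<'E'
from h import *
a=grab('side'); W=world(a); hsv=cv2.cvtColor(a['color'],cv2.COLOR_BGR2HSV)
m=(W[...,0]>.4)&(W[...,0]<.75)&(abs(W[...,1])<.4)&(hsv[...,1]>110)&(hsv[...,0]>8)&(hsv[...,0]<28)&(hsv[...,2]>90)
k,l,s,ce=cv2.connectedComponentsWithStats(m.astype(np.uint8))
for i in range(1,k):
    if s[i,4]>20: p=W[l==i]; print(ce[i].round(1),s[i,4],np.nanmedian(p,0).round(4))
to(.5135,-.1238,.15)
E
```

```text
t: 5.87
ee_pos: [0.6287, 0.2234, 0.0469]
tcp_rot: [0.99, 0.143, 0.0, 0.0]
force: [-1.7, -0.3, 13.8]
grip_width: -0.001
finger_force: 6.5
t: 6.45
ee_pos: [0.6296, 0.2237, 0.1627]
tcp_rot: [0.99, 0.143, 0.003, -0.0]
force: [0.8, 0.5, 0.8]
grip_width: 0.0
finger_force: 0.0
[316.4 243.8] 88 [0.6015 0.1039 0.0313]
[340.  251.4] 91 [0.5411 0.118  0.0312]
[362.4 259.5] 142 [0.4855 0.1448 0.0472]
[307.1 263. ] 99 [0.6149 0.1652 0.0314]
[331.4 271. ] 105 [0.5549 0.1775 0.0313]
[296.8 284. ] 111 [0.6283 0.225  0.0318]
[322.2 292.6] 119 [0.5684 0.2375 0.0314]
6.5 [0.6289 0.2235 0.1603] tool delta [-0.209   0.3004  0.0097] -0.001 [-0.14 -0.13 -0.12]
```

The cap is level with its neighbours (0.0318 against 0.0313). On to the square key.

Converted, 0.029 m is 0.0967, 0.027 m is 0.09.

```bash
echo '[-0.0333,0.05,0,0,0,0,-0.0633,0.09,0,0,0,0,-0.0667,0.0967,0,0,0,0,-0.0667,0.0967,0,0,0,0,-0.0667,0.0967,0,0,0,0,-0.0667,0.0967,0,0,0,0,-0.0667,0.0967,0,0,0,0,-0.0667,0.0967,0,0,0,0,-0.0667,0.0967,0,0,0,0,-0.0667,0.0967,0,0,0,0,-0.05,0.0667,0,0,0,0,-0.0167,0.02,0,0,0,0]' > mv.in && python3 -m handwheel mv.in
echo '[0,0,0.0333,0,0,0,0,0,0.0333,0,0,0,0,0,0,0,0,0,0,0,0,0,0,0]' > mv.in && python3 -m handwheel mv.in
python3 -c "
from h import *
to(.5135,-.1238,.09)"
```

```text
t: 7.5
ee_pos: [0.5112, -0.1261, 0.157]
tcp_rot: [0.99, 0.142, -0.001, -0.0]
force: [-0.2, 0.0, -0.2]
grip_width: -0.0
finger_force: 0.0
t: 7.83
ee_pos: [0.5128, -0.1221, 0.1368]
tcp_rot: [0.99, 0.144, -0.001, -0.001]
force: [0.2, -0.2, -0.8]
grip_width: -0.001
finger_force: 0.0
7.8333 [ 0.5128 -0.1221  0.1368] tool delta [0.0003 0.0019 0.0468] -0.001 [ 0.19 -0.17 -0.76]
```

Converted, 0.02 m is 0.0667, 0.001 m is 0.0033.

```bash
echo '[0,0.0033,0.0667,0,0,0,0,0.0033,0.0667,0,0,0,0,0,0,0,0,0,0,0,0,0,0,0]' > mv.in && python3 -m handwheel mv.in
python3 - <<'E'
from h import *
to(.5135,-.1238,.081)
a=grab('side')
cv2.imwrite('pics/key.png',cv2.resize(a['color'][110:220,300:420],None,fx=5,fy=5,interpolation=3))
E
```

```text
t: 8.17
ee_pos: [0.5134, -0.1245, 0.0976]
tcp_rot: [0.99, 0.143, -0.001, -0.0]
force: [0.4, 0.9, 1.3]
grip_width: 0.004
finger_force: 0.0
8.1667 [ 0.5134 -0.1245  0.0976] tool delta [ 0.0003 -0.0007  0.0166] 0.004 [0.39 0.92 1.27]
```

View pics/key.png

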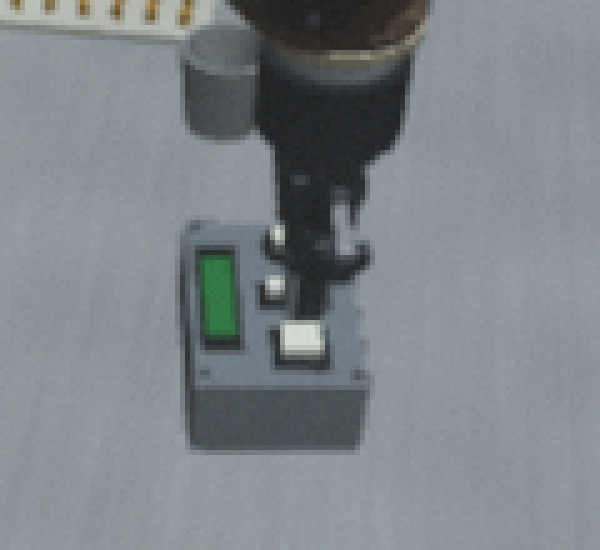

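The tips are at (312,310) in the crop, just above the square key at (302,340). I'll press slowly.

Converted, 0.006 m is 0.02, 0.003 m is 0.01.

```bash
echo '[0.0033,0,0.02,0,0,0,0,0,0.02,0,0,0,0,0,0.01,0,0,0,0,0,0,0,0,0,0,0,0,0,0,0]' > mv.in && python3 -m handwheel mv.in
echo '[0,0,0.0033,0,0,0,0,0,0.0033,0,0,0,0,0,0.0033,0,0,0,0,0,0,0,0,0]' > mv.in && python3 -m handwheel mv.in
echo '[0,0,0.0033,0,0,0,0,0,0.0033,0,0,0,0,0,0,0,0,0]' > mv.in && python3 -m handwheel mv.in
```

```text
t: 8.63
ee_pos: [0.5144, -0.1251, 0.0829]
tcp_rot: [0.99, 0.143, -0.0, -0.0]
force: [0.1, -0.2, 0.1]
grip_width: 0.0
finger_force: 0.0
t: 8.97
ee_pos: [0.5145, -0.1252, 0.08]
tcp_rot: [0.99, 0.143, 0.0, 0.0]
force: [-0.4, -0.1, 1.7]
grip_width: -0.001
finger_force: 0.8
t: 9.22
ee_pos: [0.5145, -0.1252, 0.078]
tcp_rot: [0.99, 0.143, 0.0, 0.0]
force: [0.3, -0.7, 2.1]
grip_width: -0.001
finger_force: 1.4
```

Converted, 0.0005 m is 0.0017.

```bash
echo '[0,0,0.0017,0,0,0,0,0,0,0,0,0]' > mv.in && python3 -m handwheel mv.in; echo '[0,0,0.0017,0,0,0,0,0,0,0,0,0]' > mv.in && python3 -m handwheel mv.in
```

```text
t: 9.38
ee_pos: [0.5145, -0.1252, 0.0775]
tcp_rot: [0.99, 0.143, 0.0, 0.0]
force: [0.1, -0.5, 3.0]
grip_width: 0.001
finger_force: 1.5
t: 9.55
ee_pos: [0.5145, -0.1252, 0.077]
tcp_rot: [0.99, 0.143, 0.0, 0.0]
force: [1.0, -0.9, 2.8]
grip_width: -0.0
finger_force: 1.7
```

Converted, 0.0005 m is 0.0017.

```bash
echo '[0,0,0.0017,0,0,0,0,0,0,0,0,0]' > mv.in && python3 -m handwheel mv.in; echo '[0,0,0.0017,0,0,0,0,0,0,0,0,0]' > mv.in && python3 -m handwheel mv.in; echo '[0,0,0.0017,0,0,0,0,0,0,0,0,0]' > mv.in && python3 -m handwheel mv.in
```

```text
t: 9.72
ee_pos: [0.5145, -0.1252, 0.0765]
tcp_rot: [0.99, 0.143, 0.0, 0.0]
force: [-1.0, -1.1, 4.0]
grip_width: 0.003
finger_force: 1.8
t: 9.88
ee_pos: [0.5145, -0.1252, 0.0761]
tcp_rot: [0.99, 0.143, 0.0, 0.0]
force: [-0.0, -0.4, 4.1]
grip_width: 0.003
finger_force: 2.3
t: 10.05
ee_pos: [0.5145, -0.1252, 0.076]
tcp_rot: [0.99, 0.143, 0.0, 0.0]
force: [-2.0, 0.1, 10.0]
grip_width: -0.003
finger_force: 5.0
```

The key is on its hard stop (0.0760, 10 N). Next: release it, retreat and check.

Converted, -0.03 m is -0.1, -0.02 m is -0.0667.

```bash
echo '[0,0,-0.0133,0,0,0,0,0,-0.0333,0,0,0,0,0,-0.0667,0,0,0,0,0,-0.1,0,0,0,0,0,-0.1,0,0,0,0,0,-0.0667,0,0,0,0,0,0,0,0,0,0,0,0,0,0,0,0,0,0,0,0,0,0,0,0,0,0,0]' > mv.in && python3 -m handwheel mv.in
python3 - <<'E'
from h import *
a=grab('side'); W=world(a); print(np.nanmedian(W[175:179,358:363].reshape(-1,3),0), np.nanmedian(W[282:286,295:299].reshape(-1,3),0))
cv2.imwrite('pics/end.png',a['color'])
E
```

```text
t: 10.88
ee_pos: [0.5139, -0.1249, 0.1885]
tcp_rot: [0.99, 0.143, -0.001, -0.0]
force: [-0.1, 1.2, -1.8]
grip_width: 0.002
finger_force: 0.0
[ 0.51195752 -0.12452054  0.06518761] [0.6293406  0.22358298 0.03202453]
```

View pics/end.png

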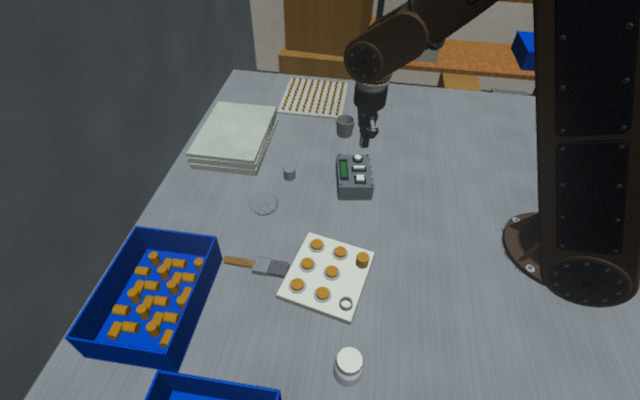

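The picture shows the pressed cap at (297,284) level with the others, the square key at (360,177) back up (z 0.065, as before), the loose things in place and the arm clear.

```bash
python3 -c "
from station import workorder
print(workorder.sign_off())"
```

```text
the job is handed in; nothing more can be done
None
```

The proud cap was pressed home first, then the square key went fully down and came back up; nothing else was seen to move, and the job is handed in (sign-off returned no verdict).

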